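Click the blow-off valve to five dots and start it

ROBOT

A 7-joint arm with a two-finger parallel gripper is mounted at the origin on the work surface. World frame = base frame: x ahead of the robot, y to its left, z up, the work surface at z = 0. Lengths are in mm, angles in degrees, forces in N, time in s.
With the tool pointing down it reaches from about 425 to 950 mm from the base axis. Payload 4.7 kg.
Tool frame: the origin (TCP) lies at the centre of the arm's flange, where the gripper is bolted on; the fingertips stand 173 mm ahead of it and the grasp point (between the pads) lies 155 mm ahead of it; z points along the fingers, y is the direction in which the jaws open and shut (so a half turn about z gives the same grasp; the last joint's range is limited). The gripper opens to 85 mm and grips with 20 to 120 N. Pads are 22 mm wide; open, the fingers measure 114 mm over their backs; the gripper's body (76 mm by 85 mm) begins 54 mm behind the grasp point. The pads swing forward as they close: fully open they stand 13 mm farther back than shut.
Start: joints at [66.412, 26.849, -2.785, 87.806, 1.381, 65.374, -4.715], TCP at [252.161, -626.135, 404.735] pointing down, gripper open.
Joint ranges: [-148.3, 148.3], [-19.14, 114.17], [-79.39, 73.82], [5.75, 140.21], [-59.74, 239.74], [12.07, 113.84], [-152.46, 152.46]. Speed limits (degrees/s): [147.25, 147.25, 180, 180, 180, 180, 180].

INTERFACE

Orientations are given as [roll, pitch, yaw] about the fixed x, y, z axes, in that order (R = Rz(yaw) Ry(pitch) Rx(roll)).
In Python, from plant import * gives the robot as it stands.
- The arm moves only by the tool send_rows, never from a script. Its argument "series" is a list of rows, each a list of 7 numbers: the shift along the tool's x, y, z in m, then the turn, a rotation vector about the tool's x, y, z in degrees, then the opening, from 0 (shut) to 1 (fully open). In form: [[x, y, z, ax, ay, az, claw], ...]. A call has 1 to 8 rows; each row is the pose to reach, as a shift and turn from the pose commanded when the call began, along the tool's axes at that moment; what a row does not reach only later rows make up. A row lasts 1/10 s, in which the tool goes at most 50 mm and 8.59 degrees, less where a joint would pass 70% of its speed; a pose out of reach is approached as far as the arm can. A call with a gripper value outside its range is refused whole. The fingers move at their own pace and stop on an object; "squeeze" is the grip in N (left out, the last holds). Time passes only in rows, so rows that repeat a pose let the fingers close. It gives the time, the measured TCP pose, the force and the opening at its end, in the units of the state.
- get_obs(): the state, without advancing time (a new reading comes with each control period).
- snapshot(name): name is "scene" or "top"; returns a dict with "pixels" (480x640x3 uint8, blue, green, red), "fovy" (degrees; the focal length in pixels is half the picture's height over the tangent of half this angle, whatever the lens; pixels are square), "cx", "cy" (the principal point, pixels), "xyz" and "orientation" of the camera in the world. Camera axes: x right, y up, looking along -z (the intrinsics and any distortion apply to the point x, -y, -z); pixel columns grow to the right and rows downward; lengths in mm; the calibration is good to about 2 mm. A picture is of the moment at which its call begins. There is no depth.
- job_done(): hands the job in, once; it reports no verdict.
Trained networks look in the newest picture that a camera, given by its name, has taken for a name from the list of things; names that differ only in an ending like _2 or _b are one class to them, and where a whole thing is asked for, a point or a joint stands for the part that bears it (a point fixed in the world has none). Each returns a list of dicts, best first, with "conf" (0 to 1); they miss things now and then, are a little off and sometimes report something else, mostly with a low value. They report only what shows in the picture. A call takes as long as a camera call. They do not tell look-alikes from the thing itself.
- spot_in(target, camera): "position" ([x, y, z] in mm, in world coordinates, good to about 4 mm: the middle of the surface that is visible of it).
The state is a dict: "clock": time; "q": joint angles; "qd": joint speeds; "effort": joint torques, N m; "position": TCP position; "ee_rot": TCP orientation; "force": force on the tool from outside, world axes, zero at the start; "wrist_torque": the same for the moment, N m; "opening": opening from 0.0 (shut) to 1.0 (fully open).
Only numpy, scipy, OpenCV 4.12 (cv2) and the standard library are available. Lean on these libraries where they do the work, as an engineer would, in place of code of your own. Each camera call takes 0.05 s, during which the arm holds its last target.

TASK

With a fingertip, push the fin of the black rotary selector round clockwise, click by click, until it rests in the detent at the five-dot mark, without clicking past it. Then press the push-button on the small grey station fully down and let it come back up, to start the blow-off. Only push: do not pinch the fin, and leave the anvil block, funnel and clip housings where they are.

Things in the scene. Friction and masses are not known exactly. Their poses are not given: they have to be found in the camera images.
- valve_box: Grey box fixed to the bench, 170 x 170 x 60 mm high; origin under its centre, x away from the robot at yaw 0. Black selector disc in the middle of its top; round it, 62 mm from the axis, groups of one to six black dots 30 degrees apart. Seen from above, one dot lies 75 degrees anticlockwise of the box's +x, the others follow clockwise: five is 45, six 75 degrees clockwise of +x.
- selector_axis (a point): Point on the selector's vertical axis, on the top face of its disc, 70 mm above the bench. Matte black plastic disc, 88 mm across, 10 mm thick, with one raised radial fin: 14 mm thick, 22 mm high (top 92 mm above the bench), from 12 mm behind the axis to 42 mm in front of it. The long end points to the chosen dots.
- fin_end (a point): The outer end of the fin, 42 mm from the turning axis, middle of its thickness, 1 mm below its top. Turns with the selector. Push on the fin's anticlockwise flank; more than 4 N on both flanks at once counts as a pinch. A white line is inlaid along its top.
- selector (a joint): Angle in rad, growing clockwise seen from above: one dot 0, two 0.524, three 1.047, four 1.571, five 2.094, six 2.618 (end stop). Starts at rest at one, two or three dots. A sprung detent holds each place and takes about 2 to 4 N at 35 mm from the axis to leave; past half-way (0.26 rad) it jumps on by itself into the next place and stays.
- start_top (a point): Centre of the push-button's top: grey, round, 32 mm across, 63 mm above the bench, 6 mm above its dark 48 mm collar; on the grey station, a fixed box 74 x 74 x 45 mm standing left or right of the valve box. Moves with the button.
- start (a joint): How far the button is pressed, in m: 0 up, 0.006 fully down, which takes 5 N straight down. It springs back when let go.
- anvil: Loose bystander: steel trimming anvil block, 75 x 50 mm foot, stepped, 44 mm high, origin at the centre of its underside. It stands on the other side of the valve box from the button station.
- funnel: Loose bystander: yellow funnel standing mouth down, 90 mm across, 100 mm high, origin at the centre of its mouth on the bench; beyond the valve box.
- clip_a: Loose bystander: small orange clip housing, 50 x 30 x 18 mm open tray with a clip tongue, origin under its centre; beyond the valve box.
- clip_b: Loose bystander: the same kind of orange clip housing, on the robot's side of the valve box.
There are look-alikes about, which are no part of the job. Of the things like the part that bears start_top, leave any that is orange or purple; of the rest the larger one is meant.

How it is judged:
By the outcome, as a careful person would: the job done as asked, in the order asked, and still so for the second after the job is handed in, with the robot touching nothing.
It also fails if it takes over 56 s, if anything falls off the work surface, if the arm or the gripper's body presses on something with over 40 N, if the wrist force passes 120 N, or if a joint passes its speed limit or range.

## Working session

There is one attempt and no reset: what is moved stays moved. The work goes in short steps, Python scripts to look and compute and a tool call to move; the robot and the scene stay as the last step left them, time stands still between calls to the robot, and variables do not carry over. Pictures are saved under pics/ and viewed, and the job is handed in when it is done.

Besides the shell and the picture viewer there is one more tool, called after ">>>" by a JSON object that holds its "name" and its "arguments", one argument or row to a line. send_rows: Moves the arm, as the interface text tells. Its arguments: {"type":"object","properties":{"series":{"type":"array","items":{"type":"array","items":{"type":"number"}}},"squeeze":{"type":"number"}},"required":["series"]}

```bash
ls; mkdir -p pics; cat > h.py <<'E'
from plant import *
import numpy as np, cv2
from scipy.spatial.transform import Rotation as R
E
python3 - <<'E'
from h import *
o=get_obs();print({k:np.round(v,3).tolist() for k,v in o.items()})
for c in ("scene","top"):
    s=snapshot(c);cv2.imwrite(f"pics/{c}0.png",s["pixels"]);print(c,{k:s[k] for k in s if k!="pixels"})
    for t in ("valve_box","selector_axis","fin_end","start_top","anvil","funnel","clip_a"):
        try:print(t,[(np.round(d["position"],0).tolist(),round(d["conf"],2)) for d in spot_in(t,c)])
        except Exception as e:print(t,e)
print(get_obs()["clock"])
E
```

```text
pics
{'clock': 0.0, 'q': [66.414, 26.897, -2.784, 87.875, 1.382, 65.374, -4.718], 'qd': [-0.046, 0.021, -0.002, -0.078, -0.023, -0.051, 0.048], 'effort': [-0.0, -51.031, -0.047, -23.771, 0.011, 0.008, 0.0], 'position': [252.022, -625.919, 403.656], 'ee_rot': [-179.888, 0.005, 21.93], 'force': [-0.19, 0.162, -0.269], 'wrist_torque': [0.015, -0.012, 0.007], 'opening': 0.999}
scene {'fovy': 49.92106160832205, 'cx': 321.4948702828945, 'cy': 242.61078431109118, 'xyz': array([1107.72455752,   94.42971397,  842.21606555]), 'orientation': array([ 36.42960534,   0.69376738, 100.56743752])}
valve_box [([590.0, 14.0, 60.0], 0.61)]
selector_axis [([589.0, 20.0, 61.0], 0.91)]
fin_end [([600.0, 178.0, 25.0], 0.68), ([565.0, 20.0, 70.0], 0.64)]
start_top [([558.0, -276.0, 69.0], 0.76), ([430.0, -320.0, 48.0], 0.58), ([381.0, -149.0, 47.0], 0.52), ([507.0, -145.0, 65.0], 0.49)]
anvil [([598.0, 180.0, 25.0], 0.6), ([589.0, 21.0, 61.0], 0.41)]
funnel [([735.0, -47.0, 24.0], 0.66)]
clip_a [([744.0, 93.0, 6.0], 0.95), ([397.0, 30.0, 13.0], 0.62)]
top {'fovy': 52.24834119699923, 'cx': 321.3048057187342, 'cy': 236.12694003977612, 'xyz': array([476.42575963, -17.70947419, 938.5936996 ]), 'orientation': array([  6.57408169,  -0.7798275 , -90.68688562])}
valve_box [([553.0, 21.0, 63.0], 0.94), ([506.0, -149.0, 68.0], 0.28)]
selector_axis [([557.0, 19.0, 60.0], 0.92)]
fin_end [([560.0, 11.0, 71.0], 0.57)]
start_top [([554.0, -278.0, 67.0], 0.54), ([507.0, -150.0, 69.0], 0.48)]
anvil [([581.0, 180.0, 26.0], 0.98)]
funnel [([711.0, -52.0, 23.0], 0.69), ([506.0, -148.0, 66.0], 0.24)]
clip_a [([753.0, 92.0, 6.0], 0.79), ([396.0, 34.0, 1.0], 0.56)]
0.8
```

View pics/scene0.png

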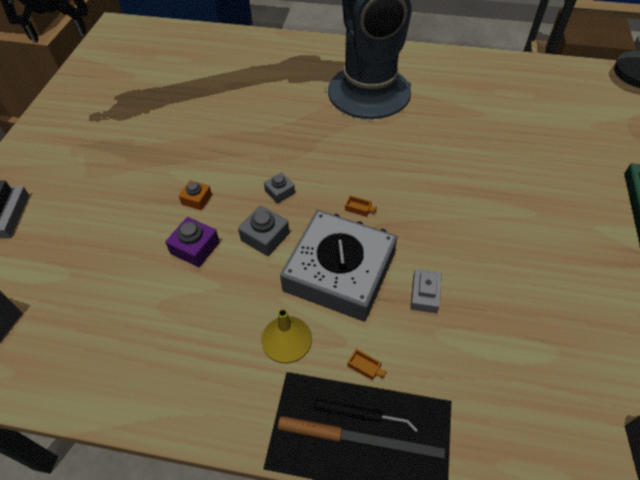

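View pics/top0.png

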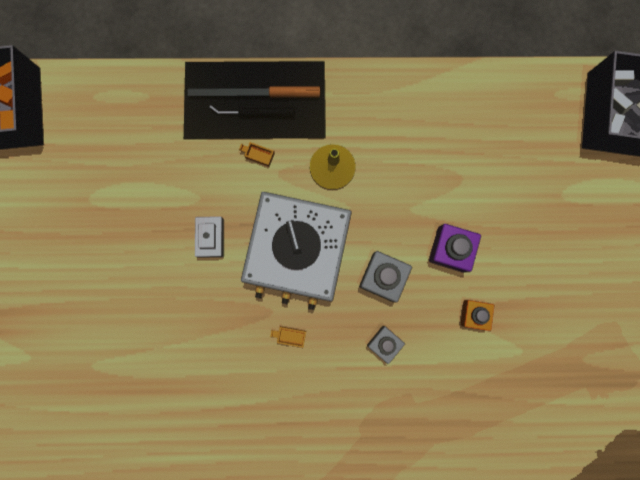

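```bash
cat >> h.py <<'E'
def cam(s):
    f=240/np.tan(np.radians(s["fovy"]/2)); Rc=R.from_euler("xyz",s["orientation"],degrees=True).as_matrix()
    return f,Rc,np.array(s["xyz"])
def back(s,px,z):
    f,Rc,c=cam(s); u,v=px
    d=Rc@np.array([(u-s["cx"])/f,-(v-s["cy"])/f,-1]); return c+d*(z-c[2])/d[2]
def proj(s,P):
    f,Rc,c=cam(s); p=Rc.T@(np.array(P)-c); return np.array([s["cx"]+f*p[0]/-p[2], s["cy"]-f*p[1]/-p[2]])
def crop(s,name,x0,y0,w,h,k):
    cv2.imwrite(name,cv2.resize(s["pixels"][y0:y0+h,x0:x0+w],None,fx=k,fy=k,interpolation=cv2.INTER_CUBIC))
E
python3 - <<'E'
from h import *
s=snapshot("top")
crop(s,"pics/t1.png",230,180,190,135,4)
s2=snapshot("scene")
crop(s2,"pics/s1.png",230,170,190,150,4)
for p in [(263,193),(351,209),(333,301),(242,285)]: print(np.round(back(s,p,60),1))
E
```

```text
[657.8  74.5  60. ]
[626.7 -85.5  60. ]
[461.  -50.3  60. ]
[491.3 111.6  60. ]
```

View pics/t1.png

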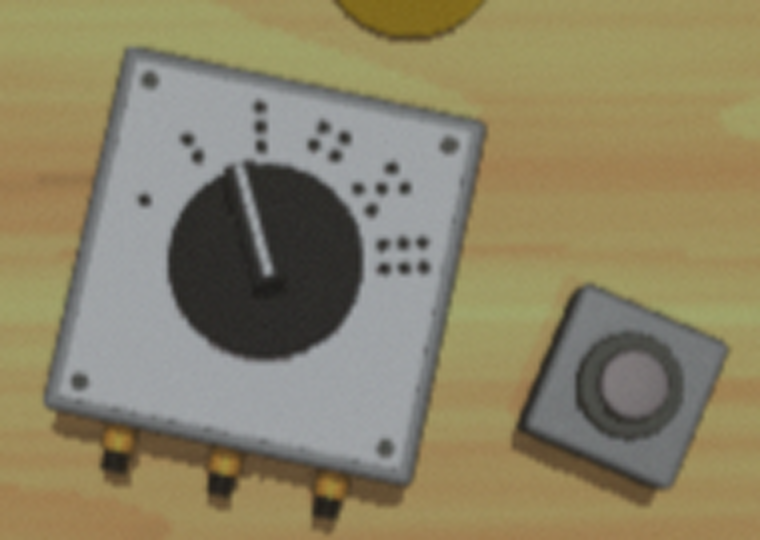

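View pics/s1.png

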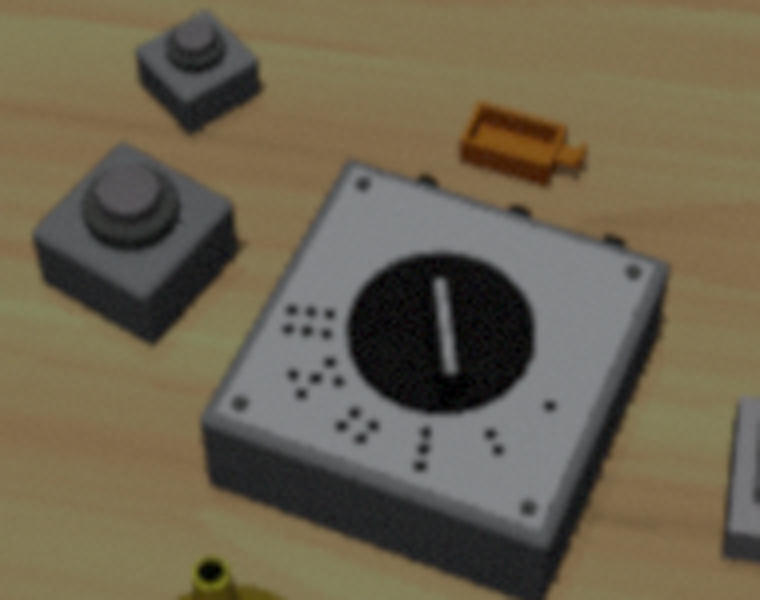

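```bash
python3 - <<'E'
from h import *
for c,off,cor,disc,line,btn,dots in (("top",(230,180),[(132,50),(483,122),(408,478),(49,402)],(265,261),[(268,278),(240,166)],(635,384),[(145,200),(403,256)]),
  ("scene",(230,170),[(550,540),(205,415),(352,163),(665,265)],(441,332),[(453,374),(439,279)],(128,190),[(550,406),(309,321)])):
    s=snapshot(c); g=lambda p,z:np.round(back(s,(p[0]/4+off[0],p[1]/4+off[1]),z),1)
    C=[g(p,60)[:2] for p in cor]; m=np.mean(C,0); print(c,C,"mean",m)
    v=(C[0]+C[1]-C[2]-C[3]); w=C[0]+C[3]-C[1]-C[2]; print("yaw",np.degrees(np.arctan2(v[1],v[0])),np.degrees(np.arctan2(-w[0],w[1])), np.linalg.norm(v)/2)
    d=g(disc,70);print("disc",d)
    a,b=g(line[0],92),g(line[1],92);print("line",a,b,np.linalg.norm(a-b),"ang",np.degrees(np.arctan2(b[1]-a[1],b[0]-a[0])))
    print("btn",g(btn,63))
    for p in dots:
        q=g(p,60);print("dot",q,np.degrees(np.arctan2(*(q-d)[1::-1])),np.linalg.norm((q-d)[:2]))
E
```

```text
top [array([658.7,  74.5]), array([623.9, -85. ]), array([463.7, -48.6]), array([499.3, 111.2])] mean [561.4    13.025]
yaw -12.883276513268562 -12.433774159689484 163.9266375547305
disc [560.5  14.1  70. ]
line [550.9  12.   92. ] [600.1  24.   92. ] 50.64227483042211 ang 13.706961004079798
btn [ 504.2 -150.6   63. ]
dot [589.7  68.5  60. ] 61.774666453939176 61.741396161732546
dot [563.1 -47.8  60. ] -87.59480594362097 61.954580137387744
scene [array([659.8,  82.1]), array([623.3, -79.6]), array([466.2, -41.9]), array([502.3, 116.3])] mean [562.9    19.225]
yaw -12.873518007295926 -12.786459843170551 161.3557947518464
disc [566.4  18.9  70. ]
line [603.2  29.9  92. ] [552.9  15.4  92. ] 52.348256895526205 ang -163.91929550369775
btn [ 504.5 -145.9   63. ]
dot [591.2  73.1  60. ] 65.41284584665297 59.604362256465784
dot [563.9 -43.7  60. ] -92.28695480950071 62.64990023934595
```

```bash
python3 - <<'E'
from h import *
for c,(x,y,w,h) in (("top",(265,210,62,62)),("scene",(310,225,62,62))):
    s=snapshot(c); p=s["pixels"].copy().astype(float); p=np.clip((p/255)**0.5*330-50,0,255).astype(np.uint8)
    s["pixels"]=p; crop(s,f"pics/z{c}.png",x,y,w,h,9)
a=cv2.imread("pics/ztop.png");b=cv2.imread("pics/zscene.png");cv2.imwrite("pics/z.png",cv2.resize(np.hstack([a,b]),(800,400)))
s=snapshot("top")
# predicted fin corners
A=np.array([562,15.])
for name,s in (("top",snapshot("top")),("scene",snapshot("scene"))):
  for th in (32.3,14.5,2.3):
    u=np.array([np.cos(np.radians(th)),np.sin(np.radians(th))])
    print(name,th,[np.round(proj(s,[*(A+u*r),92]),1).tolist() for r in (-12,42)])
E
```

```text
top 32.3 [[299.0, 249.0], [282.3, 223.1]]
top 14.5 [[297.0, 249.8], [289.1, 220.1]]
top 2.3 [[295.6, 250.1], [294.2, 219.3]]
scene 32.3 [[336.1, 238.8], [348.0, 261.5]]
scene 14.5 [[338.1, 238.4], [340.8, 262.9]]
scene 2.3 [[339.5, 238.4], [335.7, 262.8]]
```

View pics/z.png

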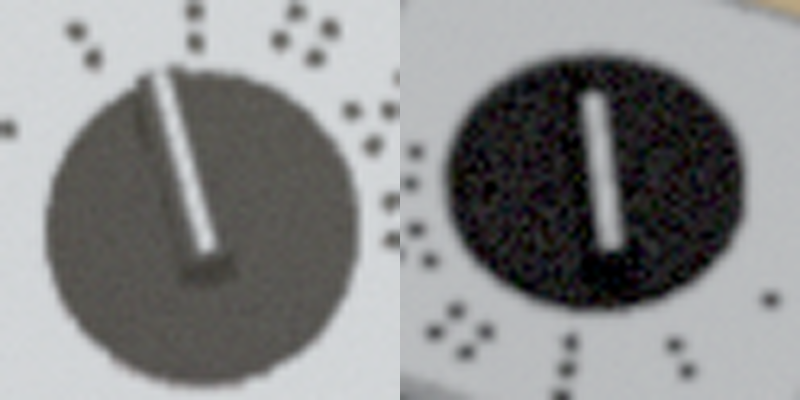

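```bash
cat >> h.py <<'E'
A=np.array([562.5,16.]); BTN=np.array([504.3,-148.3])
def rel(tip,yaw,o=None):
    o=o or get_obs(); R0=R.from_euler("xyz",o["ee_rot"],degrees=True); p=np.array(o["position"])
    Rt=R.from_euler("xyz",[180,0,yaw],degrees=True)
    tcp=np.array(tip)+[0,0,173]
    d=R0.inv().apply(tcp-p)/1000; rv=(R0.inv()*Rt).as_rotvec(degrees=True)
    print("rel",np.round(d,4).tolist(),np.round(rv,2).tolist(),"clock",o["clock"],"F",np.round(o["force"],1))
def fp(th,off,r=30):
    t=np.radians(th);u=np.array([np.cos(t),np.sin(t)]);n=np.array([-u[1],u[0]]); return A+r*u+off*n
E
python3 -c "
from h import *
rel([*fp(14.5,35),215],104.5)"
```

```text
rel [0.562, -0.5106, 0.0167] [0.0, 0.0, -82.57] clock 1.25 F [-0.6  0.4 -0.3]
```

>>> {"name": "send_rows", "arguments": {
  "series": [
    [0.562,-0.511,0.017,0,0,-82.5,0],
    [0.562,-0.511,0.017,0,0,-82.5,0],
    [0.562,-0.511,0.017,0,0,-82.5,0],
    [0.562,-0.511,0.017,0,0,-82.5,0],
    [0.562,-0.511,0.017,0,0,-82.5,0],
    [0.562,-0.511,0.017,0,0,-82.5,0],
    [0.562,-0.511,0.017,0,0,-82.5,0],
    [0.562,-0.511,0.017,0,0,-82.5,0]
  ],
  "squeeze": 20
}}

```text
clock: 2.05
position: [426.6, -264.2, 396.2]
ee_rot: [180.0, 0.1, 91.0]
force: [0.0, -0.7, 0.3]
opening: -0.003
```

```bash
python3 -c "
from h import *
rel([*fp(14.5,35),215],104.5)"
```

```text
rel [0.3188, 0.1619, 0.008] [0.04, 0.06, -13.48] clock 2.05 F [ 0.  -0.7  0.3]
```

>>> {"name": "send_rows", "arguments": {
  "series": [
    [0.318,0.161,0.008,0,0,-13.5,0],
    [0.318,0.161,0.008,0,0,-13.5,0],
    [0.318,0.161,0.008,0,0,-13.5,0],
    [0.318,0.161,0.008,0,0,-13.5,0],
    [0.318,0.161,0.008,0,0,-13.5,0],
    [0.318,0.161,0.008,0,0,-13.5,0],
    [0.318,0.161,0.008,0,0,-13.5,0],
    [0.318,0.161,0.008,0,0,-13.5,0]
  ]
}}

```text
clock: 2.85
position: [584.2, 61.0, 388.2]
ee_rot: [179.8, -0.3, 104.7]
force: [-0.3, 0.0, -0.6]
opening: 0.001
```

```bash
python3 -c "
from h import *
print(np.round(get_obs()['position'],1),np.round(get_obs()['ee_rot'],1))
rel([*fp(14.5,35),100],104.5)
rel([*fp(14.5,35),78],104.5)
s=snapshot('scene');crop(s,'pics/s2.png',250,130,200,150,4)
s=snapshot('top');crop(s,'pics/t2.png',220,150,200,150,4)
"
```

```text
[584.2  61.  388.2] [179.8  -0.3 104.7]
rel [-0.0036, -0.0027, 0.1152] [0.18, -0.26, 0.24] clock 2.85 F [-0.3  0.  -0.6]
rel [-0.0037, -0.0028, 0.1372] [0.18, -0.26, 0.24] clock 2.85 F [-0.3  0.  -0.6]
```

View pics/s2.png

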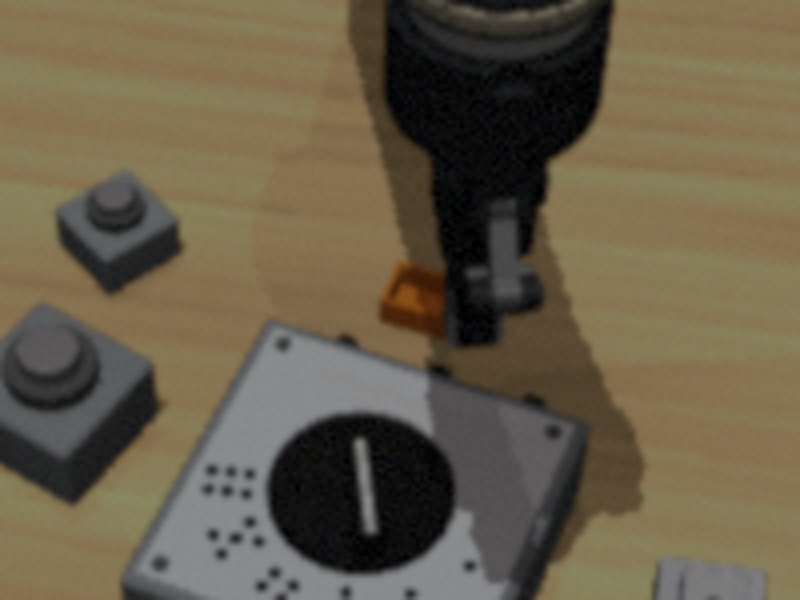

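View pics/t2.png

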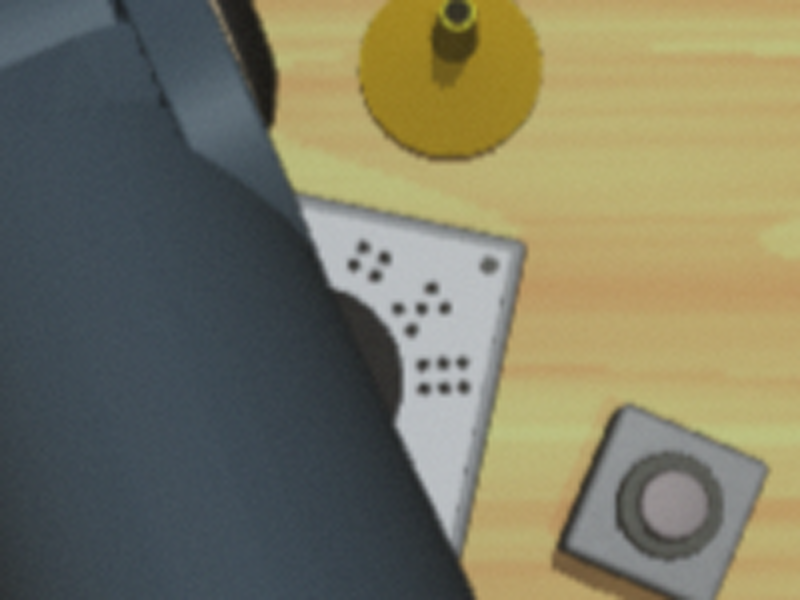

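>>> {"name": "send_rows", "arguments": {
  "series": [
    [-0.0035,-0.003,0.04,0,0,0,0],
    [-0.0035,-0.003,0.08,0,0,0,0],
    [-0.0035,-0.003,0.11,0,0,0,0],
    [-0.0035,-0.003,0.125,0,0,0,0],
    [-0.0035,-0.003,0.134,0,0,0,0],
    [-0.0035,-0.003,0.134,0,0,0,0]
  ]
}}

```text
clock: 3.55
position: [581.3, 48.8, 253.6]
ee_rot: [-180.0, 0.0, 104.1]
force: [-0.2, 0.4, 0.2]
opening: -0.006
```

```bash
python3 -c "
from h import *
o=get_obs();p=np.array(o['position']);print(np.round(p,1),np.round(o['ee_rot'],1))
s=snapshot('scene');crop(s,'pics/s3.png',270,180,150,112,5)
P=p-[0,0,173]
t=np.radians(o['ee_rot'][2]);x=np.array([np.cos(t),np.sin(t),0]);y=np.array([x[1],-x[0],0])
for a,b in ((-11,-14.5),(-11,14.5),(11,14.5),(11,-14.5)): print((proj(s,P+a*x+b*y)-[270,180])*5)
rel([*fp(14.5,18),78],104.5)
"
```

```text
[581.3  48.8 253.6] [-180.     0.   104.1]
[392.95063478 362.13493678]
[400.54868213 428.59026112]
[462.23457793 424.98899733]
[453.50434736 358.64237994]
rel [-0.0094, 0.0032, 0.0036] [0.07, 0.03, -0.36] clock 3.6 F [ 0.4  0.6 -0.1]
```

View pics/s3.png

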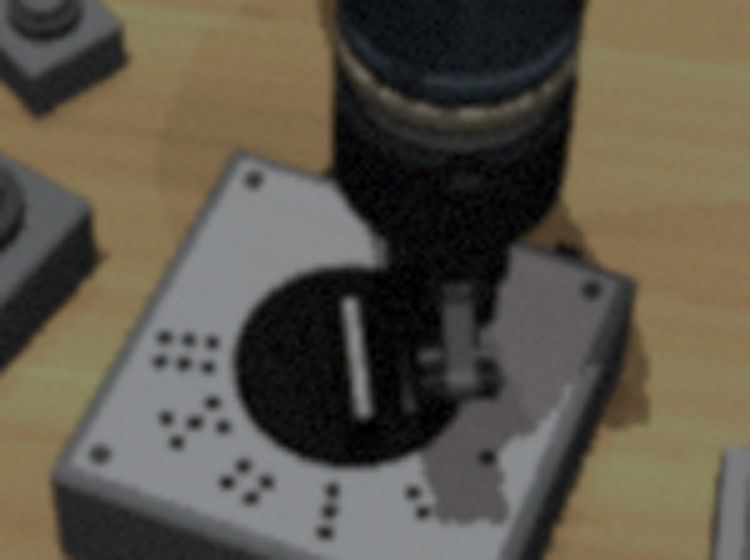

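```bash
cat >> h.py <<'E'
def arc(ths,off=18.5,z=78,r=30):
    o=get_obs()
    for th in ths: rel([*fp(th,off,r),z],th+90,o)
E
python3 -c "
from h import *
arc([18,14,10,6,3])"
```

```text
rel [-0.0071, 0.002, 0.0036] [0.07, 0.03, -3.86] clock 3.6 F [ 0.4  0.6 -0.1]
rel [-0.0091, 0.0033, 0.0036] [0.07, 0.03, 0.14] clock 3.6 F [ 0.4  0.6 -0.1]
rel [-0.0113, 0.0045, 0.0036] [0.07, 0.03, 4.14] clock 3.6 F [ 0.4  0.6 -0.1]
rel [-0.0135, 0.0056, 0.0036] [0.07, 0.02, 8.14] clock 3.6 F [ 0.4  0.6 -0.1]
rel [-0.0152, 0.0063, 0.0036] [0.07, 0.02, 11.14] clock 3.6 F [ 0.4  0.6 -0.1]
```

>>> {"name": "send_rows", "arguments": {
  "series": [
    [-0.005,0.002,0.0035,0,0,0,0],
    [-0.009,0.0033,0.0035,0,0,0,0],
    [-0.0113,0.0045,0.0035,0,0,4,0],
    [-0.0135,0.0056,0.0035,0,0,8,0],
    [-0.0135,0.0056,0.0035,0,0,8,0]
  ]
}}

```text
clock: 4.1
position: [590.6, 37.3, 251.0]
ee_rot: [179.9, 0.0, 96.1]
force: [0.7, -0.2, 0.5]
opening: 0.001
```

```bash
cat >> h.py <<'E'
def look(n):
    o=get_obs();p=np.array(o['position']);P=p[:2]-A
    psi=o['ee_rot'][2]-90; t=np.radians(psi); u=np.array([np.cos(t),np.sin(t)])
    print('tip z',round(p[2]-173,1),'th',round(psi,1),'r,off',np.round([P@u,P@np.array([-u[1],u[0]])],1),'F',np.round(o['force'],1),np.round(o['wrist_torque'],2))
    s=snapshot('scene');crop(s,n,270,180,150,112,5);return s
def lineang(s,z=92):
    p=s['pixels'].astype(int); 
    m=np.zeros(p.shape[:2],np.uint8); c=proj(s,[*A,70])
    yy,xx=np.mgrid[:480,:640]; g=p.mean(2)
    pts=[(x,y) for x,y in zip(*(a[(g>90)&(np.hypot((xx-c[0])/18,(yy-c[1]-1)/15)<1)] for a in (xx,yy)))]
    W=np.array([back(s,q,z)[:2] for q in pts]); d=W-W.mean(0); v=np.linalg.svd(d,full_matrices=False)[2][0]
    if v@(W.mean(0)-A)<0: v=-v
    print('line ang',round(np.degrees(np.arctan2(v[1],v[0])),1),'n',len(pts),'len',np.ptp(d@v).round(1),'wid',np.std(d@[-v[1],v[0]]).round(2),'mean',W.mean(0).round(1))
E
python3 -c "
from h import *
s=look('pics/s4.png');lineang(s)"
```

```text
tip z 78.0 th 6.1 r,off [30.2 18.2] F [ 0.7 -0.2  0.5] [ 0.02 -0.01 -0.01]
line ang 95.7 n 13 len 23.3 wid 3.16 mean [595.7  21.7]
```

View pics/s4.png

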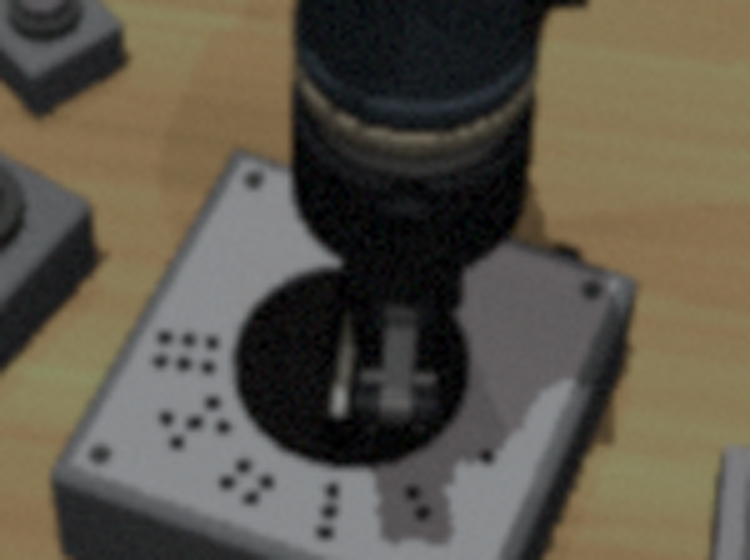

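```bash
python3 -c "
from h import *
arc([2,-2,-6,-10,-14,-17])"
```

```text
rel [-0.0022, 0.0012, -0.0001] [0.08, 0.03, 4.23] clock 4.15 F [-0.3  0.7 -0.6]
rel [-0.0045, 0.0022, -0.0001] [0.08, 0.03, 8.23] clock 4.15 F [-0.3  0.7 -0.6]
rel [-0.0068, 0.0031, -0.0001] [0.08, 0.02, 12.23] clock 4.15 F [-0.3  0.7 -0.6]
rel [-0.0091, 0.0038, -0.0001] [0.08, 0.02, 16.23] clock 4.15 F [-0.3  0.7 -0.6]
rel [-0.0115, 0.0044, -0.0001] [0.08, 0.02, 20.23] clock 4.15 F [-0.3  0.7 -0.6]
rel [-0.0133, 0.0047, -0.0001] [0.08, 0.01, 23.23] clock 4.15 F [-0.3  0.7 -0.6]
```

>>> {"name": "send_rows", "arguments": {
  "series": [
    [-0.0022,0.0012,0,0,0,4.2,0],
    [-0.0045,0.0022,0,0,0,8.2,0],
    [-0.0068,0.0031,0,0,0,12.2,0],
    [-0.0068,0.0031,0,0,0,12.2,0]
  ]
}}

```text
clock: 4.55
position: [593.5, 34.2, 250.6]
ee_rot: [-180.0, -0.2, 84.1]
force: [-0.3, 5.3, 0.3]
opening: 0.001
```

```bash
python3 -c "
from h import *
s=look('pics/s5.png')
arc([-10,-14,-17])"
```

```text
tip z 77.6 th -5.9 r,off [28.9 21.3] F [-0.3  5.3  0.3] [ 1.16  0.17 -0.  ]
rel [-0.0051, 0.0023, -0.0004] [-0.01, -0.22, 4.19] clock 4.6 F [-1.3  5.1  0.2]
rel [-0.0073, 0.0034, -0.0004] [-0.02, -0.22, 8.19] clock 4.6 F [-1.3  5.1  0.2]
rel [-0.009, 0.004, -0.0004] [-0.03, -0.22, 11.19] clock 4.6 F [-1.3  5.1  0.2]
```

View pics/s5.png

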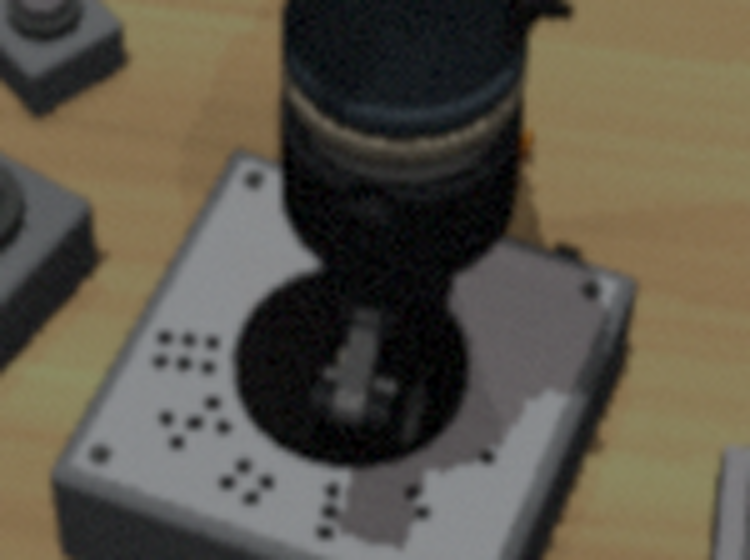

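>>> {"name": "send_rows", "arguments": {
  "series": [
    [-0.0023,0.0011,0,0,0,2,0],
    [-0.0045,0.0015,0,0,0,4,0],
    [-0.007,0.002,0,0,0,6,0],
    [-0.007,0.002,0,0,0,6,0]
  ]
}}

```text
clock: 5.0
position: [595.1, 26.6, 250.7]
ee_rot: [180.0, -0.1, 78.2]
force: [0.8, 1.4, 0.2]
opening: 0.004
```

```bash
python3 -c "
from h import *
s=look('pics/s6.png')"
```

```text
tip z 77.7 th -11.8 r,off [29.8 17. ] F [0.8 1.4 0.2] [ 0.34 -0.15  0.02]
```

View pics/s6.png

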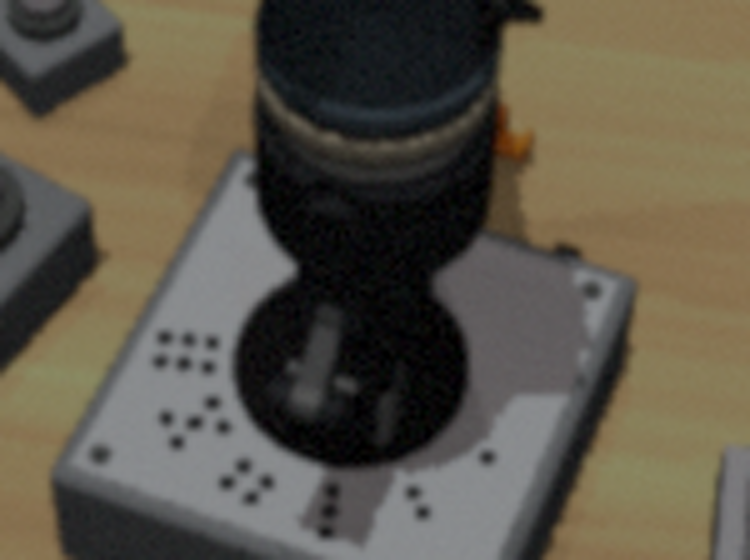

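>>> {"name": "send_rows", "arguments": {
  "series": [
    [-0.0015,0.0005,0,0,0,2,0],
    [-0.003,0.001,0,0,0,4,0],
    [-0.003,0.001,0,0,0,4,0]
  ]
}}

```text
clock: 5.35
position: [595.5, 20.3, 250.3]
ee_rot: [180.0, 0.1, 73.9]
force: [-0.4, 0.1, -1.2]
opening: -0.006
```

```bash
python3 -c "
from h import *
s=look('pics/s7.png')
rel([*fp(-15,40,30),78],75)"
```

```text
tip z 77.3 th -16.1 r,off [30.5 13.3] F [-0.4  0.1 -1.2] [-0.01 -0.01  0.  ]
rel [0.0272, -0.0012, -0.0008] [0.01, 0.06, -1.07] clock 5.4 F [-0.8 -0.1 -0.2]
```

View pics/s7.png

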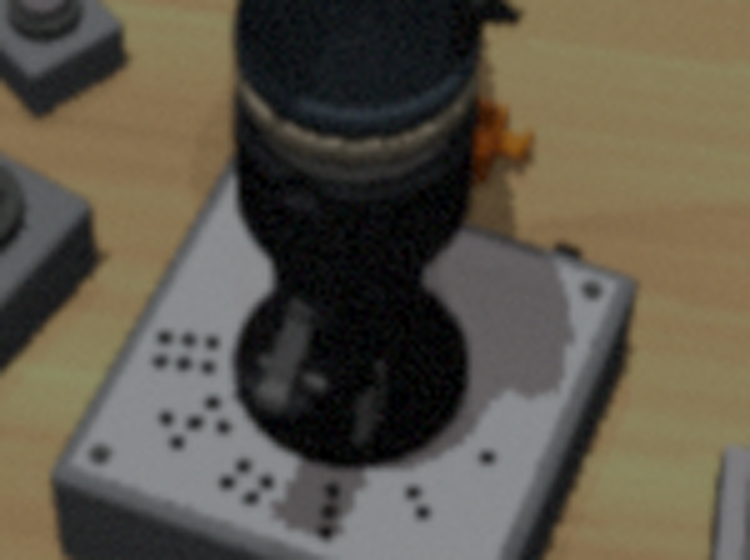

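>>> {"name": "send_rows", "arguments": {
  "series": [
    [0.02,0,0,0,0,0,0],
    [0.045,0,0,0,0,0,0],
    [0.06,0,-0.01,0,0,0,0],
    [0.06,0,-0.01,0,0,0,0]
  ]
}}

```text
clock: 5.8
position: [612.7, 81.6, 262.0]
ee_rot: [179.9, -0.2, 74.2]
force: [-0.1, -0.1, -0.2]
opening: -0.001
```

```bash
python3 -c "
from h import *
s=look('pics/s8.png');lineang(s)"
```

```text
tip z 89.0 th -15.8 r,off [30.4 76.8] F [-0.1 -0.1 -0.2] [ 0.03 -0.05  0.06]
line ang -28.0 n 60 len 48.4 wid 1.38 mean [574.4  10.2]
```

View pics/s8.png

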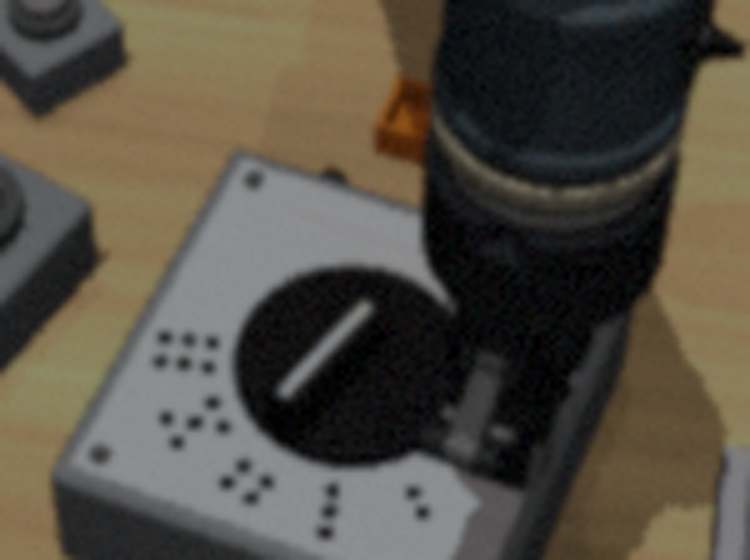

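```bash
python3 -c "
from h import *
rel([*fp(-22,50),88],68)
rel([*fp(-28,24),78],62)"
```

```text
rel [-0.0284, 0.0047, 0.0003] [0.1, -0.04, 6.1] clock 5.85 F [-0.3 -0.  -0.8]
rel [-0.0578, 0.0039, 0.0103] [0.09, -0.04, 12.1] clock 5.85 F [-0.3 -0.  -0.8]
```

>>> {"name": "send_rows", "arguments": {
  "series": [
    [-0.028,0.0045,0.005,0,0,6,0],
    [-0.045,0.0045,0.01,0,0,10,0],
    [-0.058,0.004,0.01,0,0,12,0],
    [-0.058,0.004,0.01,0,0,12,0],
    [-0.058,0.004,0.01,0,0,12,0]
  ]
}}

```text
clock: 6.35
position: [599.9, 22.0, 250.7]
ee_rot: [180.0, -0.0, 62.0]
force: [0.0, 0.3, -0.2]
opening: 0.002
```

```bash
python3 -c "
from h import *
s=look('pics/s9.png')
arc([-28,-32,-36,-39,-42,-44])"
```

```text
tip z 77.7 th -28.0 r,off [30.2 22.8] F [ 0.   0.3 -0.2] [ 0.03  0.03 -0.06]
rel [-0.0049, -0.0, -0.0003] [0.04, -0.05, 0.07] clock 6.4 F [0.8 0.5 0.7]
rel [-0.0071, 0.0012, -0.0003] [0.03, -0.05, 4.07] clock 6.4 F [0.8 0.5 0.7]
rel [-0.0093, 0.0023, -0.0003] [0.03, -0.05, 8.07] clock 6.4 F [0.8 0.5 0.7]
rel [-0.011, 0.003, -0.0003] [0.03, -0.05, 11.07] clock 6.4 F [0.8 0.5 0.7]
rel [-0.0127, 0.0036, -0.0003] [0.03, -0.05, 14.07] clock 6.4 F [0.8 0.5 0.7]
rel [-0.0139, 0.0039, -0.0003] [0.03, -0.05, 16.07] clock 6.4 F [0.8 0.5 0.7]
```

>>> {"name": "send_rows", "arguments": {
  "series": [
    [-0.005,0,0,0,0,0,0],
    [-0.0071,0.0012,0,0,0,4,0],
    [-0.0093,0.0023,0,0,0,8,0],
    [-0.011,0.003,0,0,0,11,0],
    [-0.0127,0.0036,0,0,0,14,0],
    [-0.0127,0.0036,0,0,0,14,0]
  ]
}}

```text
clock: 7.0
position: [597.8, 12.1, 250.7]
ee_rot: [180.0, -0.3, 48.2]
force: [1.4, 2.8, -1.3]
opening: 0.001
```

```bash
python3 -c "
from h import *
s=look('pics/s10.png')
lineang(s)"
```

```text
tip z 77.7 th -41.8 r,off [28.9 20.6] F [ 1.4  2.8 -1.3] [ 0.75 -0.43  0.04]h.py:36: RuntimeWarning: Mean of empty slice.
  W=np.array([back(s,q,z)[:2] for q in pts]); d=W-W.mean(0); v=np.linalg.svd(d,full_matrices=False)[2][0]
  ret = ret.dtype.type(ret / rcount)
Traceback (most recent call last):
  File "h.py", line 36, in lineang
    W=np.array([back(s,q,z)[:2] for q in pts]); d=W-W.mean(0); v=np.linalg.svd(d,full_matrices=False)[2][0]
                                                                 ~~~~~~~~~~~~~^^^^^^^^^^^^^^^^^^^^^^^
numpy.linalg.LinAlgError: 1-dimensional array given. Array must be at least two-dimensional
```

View pics/s10.png

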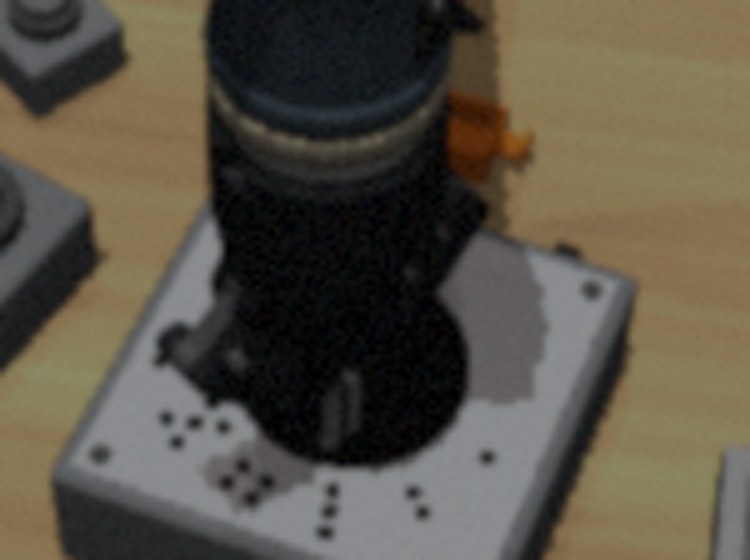

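>>> {"name": "send_rows", "arguments": {
  "series": [
    [-0.002,0.0005,0,0,0,1.5,0],
    [-0.004,0.001,0,0,0,3,0],
    [-0.004,0.001,0,0,0,3,0]
  ]
}}

```text
clock: 7.35
position: [594.6, 4.3, 250.1]
ee_rot: [180.0, 0.1, 44.9]
force: [-0.3, 0.0, -0.5]
opening: -0.004
```

```bash
python3 -c "
from h import *
s=look('pics/s11.png')"
```

```text
tip z 77.1 th -45.1 r,off [31.  14.5] F [-0.3  0.  -0.5] [ 0.01 -0.01 -0.02]
```

>>> {"name": "send_rows", "arguments": {
  "series": [
    [0.02,0,0,0,0,0,0],
    [0.05,0,0,0,0,0,0],
    [0.07,0,-0.03,0,0,0,0],
    [0.08,0,-0.06,0,0,0,0],
    [0.08,0,-0.06,0,0,0,0]
  ]
}}

```text
clock: 7.9
position: [653.6, 63.4, 314.6]
ee_rot: [179.7, -0.4, 45.1]
force: [0.4, 0.1, 0.1]
opening: -0.001
```

```bash
python3 -c "
from h import *
s=look('pics/s12.png');lineang(s)
rel([*BTN,140],60)"
```

```text
tip z 141.6 th -44.9 r,off [31. 98.] F [0.4 0.1 0.1] [ 0.01 -0.03  0.01]
line ang -57.8 n 34 len 27.5 wid 1.34 mean [573.2  -0.9]
rel [-0.2537, 0.0441, -0.0012] [0.18, -0.13, -15.0] clock 7.95 F [-0.1  0.5 -0. ]
```

View pics/s12.png

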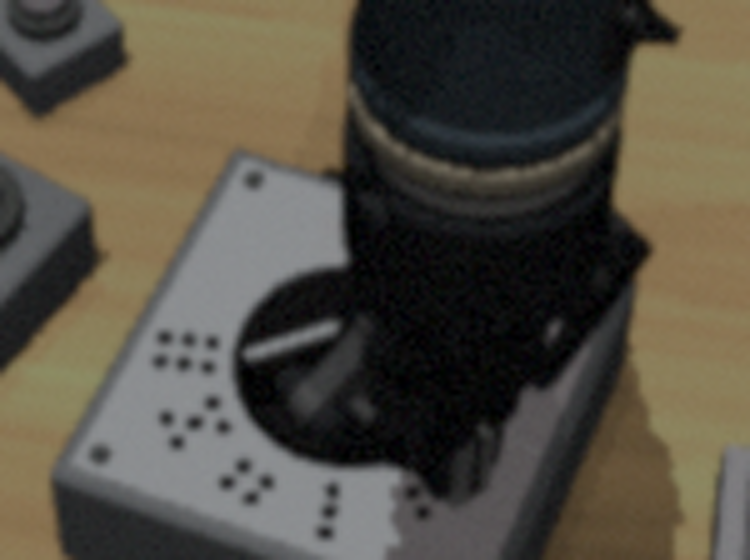

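>>> {"name": "send_rows", "arguments": {
  "series": [
    [-0.03,0.005,-0.03,0,0,-7,0],
    [-0.08,0.014,-0.03,0,0,-15,0],
    [-0.125,0.022,-0.03,0,0,-15,0],
    [-0.17,0.03,-0.03,0,0,-15,0],
    [-0.215,0.037,-0.02,0,0,-15,0],
    [-0.2535,0.044,-0.01,0,0,-15,0],
    [-0.2535,0.044,0.0,0,0,-15,0],
    [-0.2535,0.044,0.0,0,0,-15,0]
  ]
}}

```text
clock: 8.75
position: [501.5, -149.7, 308.2]
ee_rot: [-179.7, 0.1, 59.8]
force: [0.7, 1.1, 0.4]
opening: -0.002
```

```bash
python3 -c "
from h import *
s=snapshot('scene');lineang(s);crop(s,'pics/s13.png',200,150,200,150,4)
t=snapshot('top');crop(t,'pics/t13.png',270,180,150,112,5)
o=get_obs();print(np.round(o['position'],1),np.round(o['ee_rot'],1))
for n,c in (('scene',s),('top',t)): print(n,proj(c,[*BTN,63]),[(np.round(d['position'],0).tolist(),round(d['conf'],2)) for d in spot_in('start_top',n)])
rel([*BTN,68],60)"
```

```text
line ang -57.9 n 53 len 43.4 wid 1.37 mean [568.8   5.6]
[ 503.6 -147.6  309.9] [-179.9   -0.    60. ]
scene [260.80771724 217.27293175] [([560.0, -274.0, 66.0], 0.78), ([509.0, -148.0, 67.0], 0.64), ([377.0, -146.0, 48.0], 0.62), ([431.0, -319.0, 45.0], 0.53)]
top [387.48734015 275.95026336] [([552.0, 16.0, 63.0], 0.26)]
rel [-0.0011, 0.0007, 0.0695] [0.02, -0.04, 0.12] clock 8.95 F [ 0.7 -0.6  0. ]
```

View pics/s13.png

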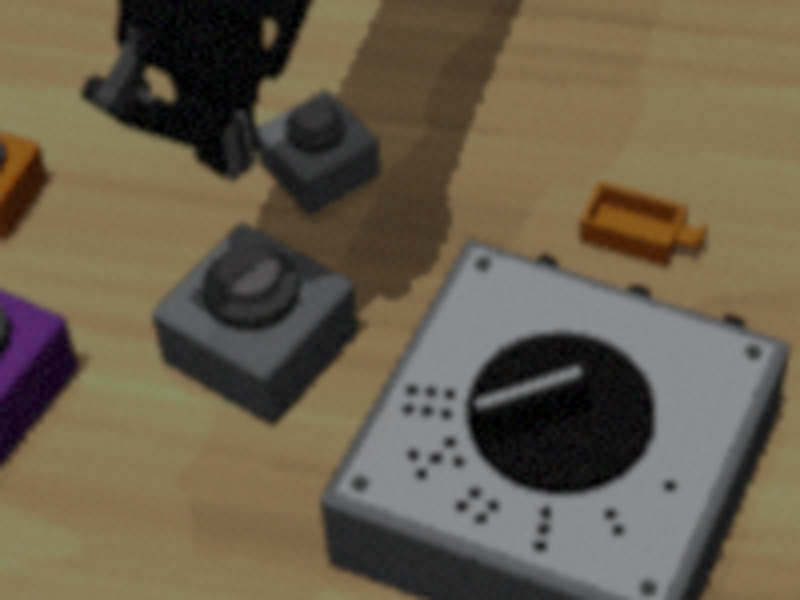

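View pics/t13.png

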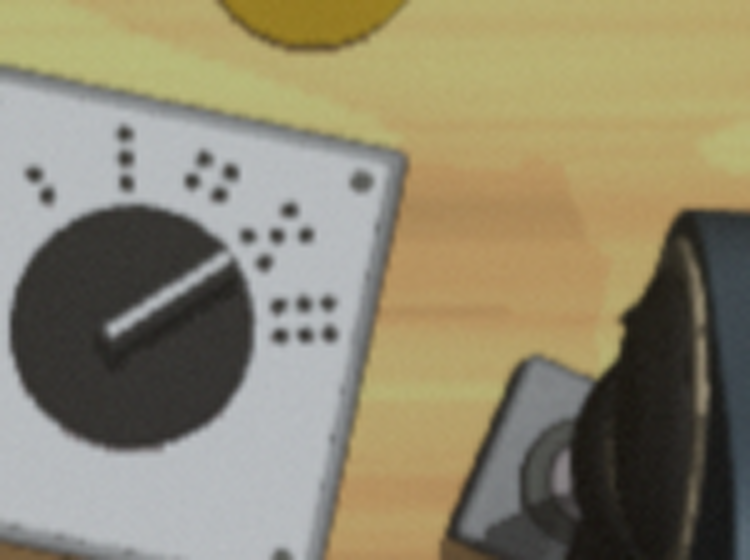

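>>> {"name": "send_rows", "arguments": {
  "series": [
    [-0.001,0.0005,0.03,0,0,0,0],
    [-0.001,0.0005,0.055,0,0,0,0],
    [-0.001,0.0005,0.067,0,0,0,0],
    [-0.001,0.0005,0.067,0,0,0,0]
  ]
}}

```text
clock: 9.35
position: [503.5, -148.5, 242.1]
ee_rot: [-179.8, 0.0, 60.1]
force: [-0.6, 0.5, -0.9]
opening: 0.0
```

```bash
python3 -c "
from h import *
s=snapshot('scene');crop(s,'pics/s14.png',200,150,150,112,5)
o=get_obs();p=np.array(o['position']);print(np.round(p,1),np.round(o['force'],1))
print((proj(s,p-[0,0,173])-[200,150])*5)
rel([*BTN,57],60)"
```

```text
[ 503.9 -148.7  243.2] [-0.1 -0.2  0.6]
[301.31517019 323.68043767]
rel [0.0005, 0.0002, 0.0132] [-0.03, -0.01, 0.07] clock 9.4 F [-0.1 -0.2  0.6]
```

View pics/s14.png

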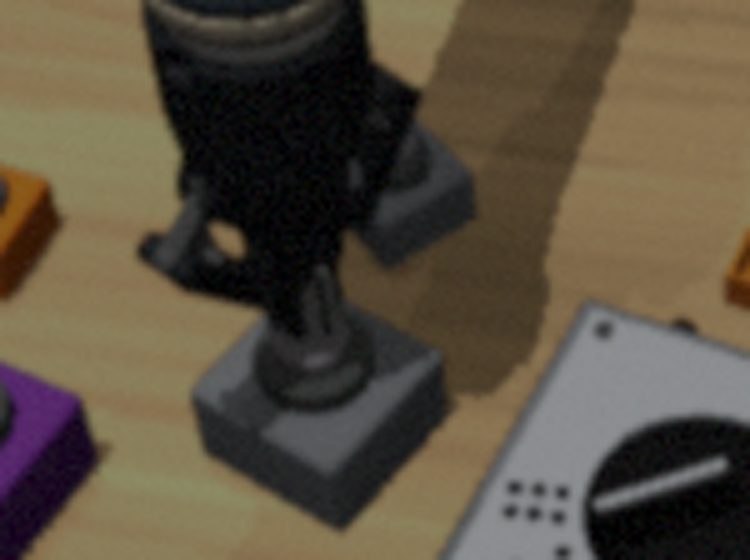

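>>> {"name": "send_rows", "arguments": {
  "series": [
    [0.0005,0,0.005,0,0,0,0],
    [0.0005,0,0.009,0,0,0,0],
    [0.0005,0,0.012,0,0,0,0],
    [0.0005,0,0.015,0,0,0,0],
    [0.0005,0,0.015,0,0,0,0]
  ]
}}

```text
clock: 9.9
position: [505.0, -148.6, 233.8]
ee_rot: [179.8, 0.0, 60.0]
force: [-11.2, 2.3, 40.3]
opening: 0.003
```

```bash
python3 -c "
from h import *
s=snapshot('scene');crop(s,'pics/s15.png',230,180,75,56,10)
o=get_obs();p=np.array(o['position']);print(np.round(p,1),np.round(o['force'],1),np.round(o['wrist_torque'],2))"
```

```text
[ 504.9 -148.6  233.8] [-10.3   2.1  40.7] [ 0.6   2.41 -0.02]
```

View pics/s15.png

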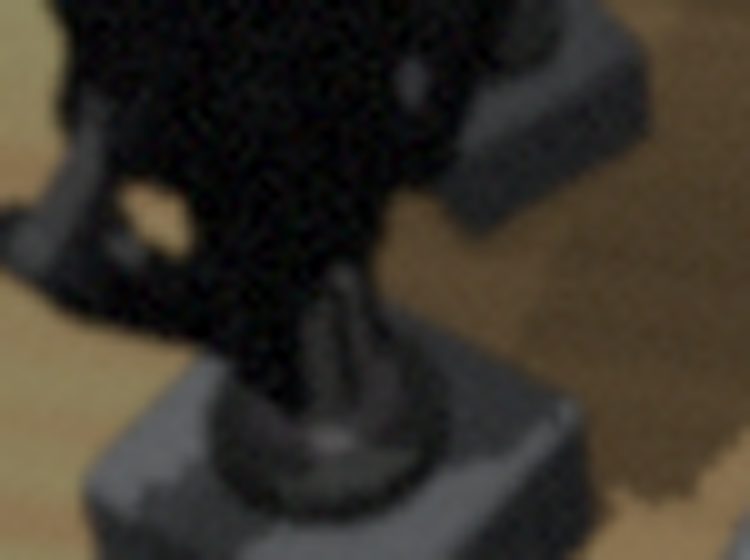

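>>> {"name": "send_rows", "arguments": {
  "series": [
    [0,0,-0.003,0,0,0,0],
    [0,0,-0.0045,0,0,0,0]
  ]
}}

```text
clock: 10.15
position: [504.5, -148.8, 234.9]
ee_rot: [179.8, -0.1, 60.0]
force: [0.3, 1.4, 5.1]
opening: 0.002
```

>>> {"name": "send_rows", "arguments": {
  "series": [
    [0,0,-0.001,0,0,0,0],
    [0,0,-0.001,0,0,0,0]
  ]
}}

```text
clock: 10.35
position: [504.6, -148.9, 234.7]
ee_rot: [179.8, -0.1, 60.0]
force: [2.6, 0.0, 4.2]
opening: 0.002
```

>>> {"name": "send_rows", "arguments": {
  "series": [
    [0,0,-0.001,0,0,0,0],
    [0,0,-0.001,0,0,0,0]
  ]
}}

```text
clock: 10.55
position: [504.6, -148.9, 235.2]
ee_rot: [179.8, -0.1, 60.0]
force: [3.1, 0.9, 4.2]
opening: 0.001
```

>>> {"name": "send_rows", "arguments": {
  "series": [
    [0,0,-0.0015,0,0,0,0],
    [0,0,-0.0015,0,0,0,0]
  ]
}}

```text
clock: 10.75
position: [503.8, -149.0, 236.3]
ee_rot: [180.0, -0.0, 60.0]
force: [3.0, 0.2, 4.3]
opening: -0.004
```

>>> {"name": "send_rows", "arguments": {
  "series": [
    [0,0,-0.0015,0,0,0,0],
    [0,0,-0.0015,0,0,0,0]
  ]
}}

```text
clock: 10.95
position: [503.4, -149.0, 237.6]
ee_rot: [-180.0, 0.0, 60.0]
force: [2.0, 0.6, 3.7]
opening: 0.001
```

>>> {"name": "send_rows", "arguments": {
  "series": [
    [0,0,-0.0015,0,0,0,0],
    [0,0,-0.0015,0,0,0,0]
  ]
}}

```text
clock: 11.15
position: [503.2, -149.0, 239.1]
ee_rot: [-179.9, 0.0, 60.0]
force: [1.3, -0.5, 2.5]
opening: 0.001
```

>>> {"name": "send_rows", "arguments": {
  "series": [
    [0,0,-0.0015,0,0,0,0],
    [0,0,-0.0015,0,0,0,0]
  ]
}}

```text
clock: 11.35
position: [503.1, -149.0, 240.5]
ee_rot: [-179.9, 0.1, 60.0]
force: [0.4, -0.3, 1.0]
opening: -0.005
```

>>> {"name": "send_rows", "arguments": {
  "series": [
    [0,0,-0.01,0,0,0,0],
    [0,0,-0.05,0,0,0,0],
    [0,0,-0.1,0,0,0,0],
    [0,0,-0.14,0,0,0,0],
    [-0.1,0.05,-0.17,0,0,0,0],
    [-0.1,0.05,-0.17,0,0,0,0],
    [-0.1,0.05,-0.17,0,0,0,0]
  ]
}}

```text
clock: 12.05
position: [495.2, -266.0, 412.6]
ee_rot: [179.8, 0.2, 59.6]
force: [0.1, -0.4, 0.3]
opening: 0.004
```

```bash
python3 -c "
from h import *
s=snapshot('scene');lineang(s);crop(s,'pics/s16.png',190,150,240,180,3);cv2.imwrite('pics/s16f.png',s['pixels'])
t=snapshot('top');cv2.imwrite('pics/t16.png',t['pixels'])
o=get_obs();print(o['clock'],np.round(o['position'],1),np.round(o['force'],1))
for n in ('anvil','funnel','clip_a'): print(n,[(np.round(d['position'],0).tolist(),round(d['conf'],2)) for d in spot_in(n,'scene')])"
```

```text
line ang -58.0 n 49 len 43.4 wid 1.26 mean [568.3   6.3]
12.15 [ 495.8 -263.5  411.3] [-0.1  0.6 -0.9]
anvil [([596.0, 180.0, 25.0], 0.56)]
funnel []
clip_a [([745.0, 93.0, 6.0], 0.88), ([400.0, 34.0, 10.0], 0.56), ([598.0, 180.0, 25.0], 0.55)]
```

View pics/s16.png

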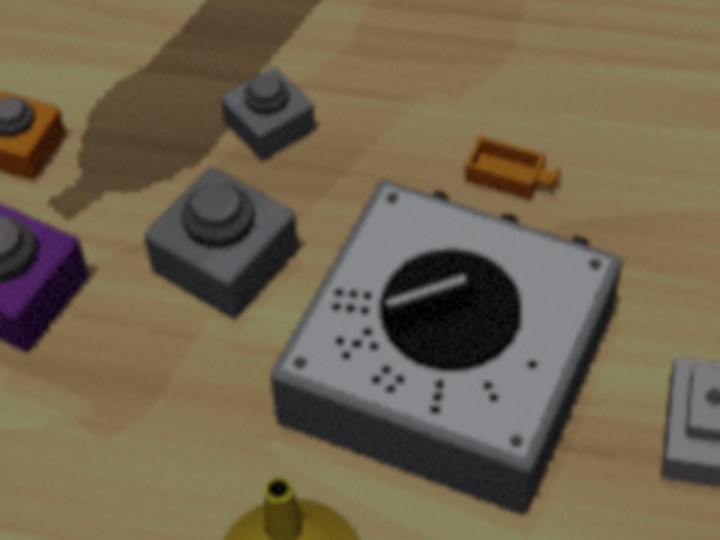

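View pics/t16.png

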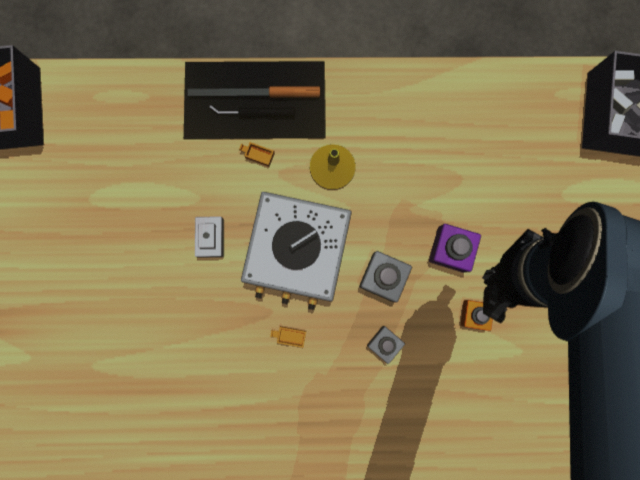

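```bash
python3 -c "
from h import *
job_done();print(get_obs()['clock'])"
```

```text
the job is handed in; nothing more can be done
the job is handed in; nothing more can be done
```

The selector is at the five-dot mark and the button on the larger grey station has been pressed fully and come back up. I handed the job in at about 12 s of the 56 s allowed.

**Selector:** I pushed the fin clockwise on its anticlockwise flank with the closed fingertips, one click at a time, to three, four and then five. The final fin angle was about -58° in the world frame, against an expected -57.7° for five. It read the same before and after the button press, and the top picture agrees.

**Button:** I pressed it to a hard stop. On release the spring force fell from about 5 N to about 1 N over roughly 6 mm, which is the full travel. The last picture shows the button up.

**Bystanders:** The anvil, funnel and both clip housings look unmoved in the last pictures. The network's positions for the anvil and clips agree. It did not find the funnel in the last picture, though it is visible in place.

**Checks that disagreed:**
- **Fin start angle:** before the first push the fin measured about 14.5°, roughly half-way between two and three dots, not in a detent. It read -28.0° (four expected -27.7°) once at four.
- **Press depth and force:** the button's hard stop came about 4 mm higher than calculated from a 173 mm fingertip length. The wrist force therefore rose briefly to about 41 N through the fingertip, well under the 120 N wrist limit. The 40 N limit is for the arm or gripper body, and I saw nothing but the fingertip touching.

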